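Close and lock the sharps bin

TASK

Close the yellow sharps bin for collection: with a finger, push the red cover round by its raised arm until it completely hides and is centred over the round drop opening in the lid, and only then press the blue lock pin fully down. Only push and press, never pinching the arm between the fingers; do not lift the bin or shove it about, leave the things around it where they stand, and finish clear of everything.

Things in the scene. Friction and masses are not known exactly. Their poses are not given: they have to be found in the camera images.
- bin: Yellow tub 200 x 240 mm with a flat white lid 220 (x) x 260 (y) mm, its upper face 150 mm above the origin; about 2 kg, loose on the counter. Origin at the centre of its underside, z up. In its frame the cover's pivot is at x 0, y 0, the drop opening's centre at x 0, y -75 mm, the lock pin at x -75, y +85 mm.
- cover (a joint): Angle (rad) of the red swing cover about the vertical pivot mid-lid, growing anticlockwise seen from above. 0 = centred over the opening; it starts open at 1 to 2.2, so closing is a clockwise push. Travel -0.5 to 2.4: no stop at 0, it can be pushed past and back. Stiff hinge (0.12 N m, 1.6 N at 75 mm); stays where left. Opening fully hidden from -0.15 to 0.15.
- cover_arm (a point): Top of the red cover's raised arm, 75 mm from the pivot, 37 mm above the lid. Hub: radius 16, top 38 mm above the lid. Plate: radius 40, centred 75 mm from the pivot, top 7 mm above the lid. Arm: upright rib 10 mm thick, straight from hub to 115 mm from the pivot, top 37 mm above the lid. A fingertip can stand above the plate on either side of the rib and push on it.
- rib_open: Half of the red arm: the 5 mm thick half whose face looks anticlockwise (towards larger cover angles); push on this face to close. Origin at its middle, 62.5 mm from the pivot and 22 mm above the lid. 105 mm long, 30 mm high.
- rib_shut: The other 5 mm thick half of the red arm, whose face looks clockwise; push on this face to turn the cover back. Origin at its middle, 62.5 mm from the pivot and 22 mm above the lid.
- pivot (a point): Point on the cover's turning axis at the height of the lid's upper face (middle of the lid).
- opening (a point): Centre of the round drop opening (56 mm across, dark inside) at the lid's upper face, 75 mm from the pivot.
- lock (a joint): How far the blue lock pin is pressed in (m): 0 = up, 0.010 = fully down, its head on the grey collar. It takes about 3 N, and stays where it is left.
- lock_top (a point): Centre of the top of the blue lock pin's round head (32 mm across, 8 mm thick); 22 mm above the lid when up, 12 mm when fully down. It is pressed straight down.
- vial_a: Amber glass vial with a metal cap, 24 mm across, 50 mm high. Stands loose beside the bin, to be left alone; origin at the centre of its underside, z up.
- vial_b: Clear glass vial with a blue cap, 24 mm across, 50 mm high. Stands loose beside the bin, to be left alone; origin at the centre of its underside, z up.
- saline: White bottle with a blue cap, 56 mm across, 120 mm high. Stands loose beside the bin, to be left alone; origin at the centre of its underside, z up.
- tape: Roll of white tape lying flat, 70 mm across, 25 mm high. Stands loose beside the bin, to be left alone; origin at the centre of its underside, z up.
- cup: Small white medicine cup, 44 mm across, 35 mm high. Stands loose beside the bin, to be left alone; origin at the centre of its underside, z up.
- jar: White jar with a green cap, 48 mm across, 60 mm high. Stands loose beside the bin, to be left alone; origin at the centre of its underside, z up.

How it is judged:
By the outcome, as a careful person would: the job done as asked, in the order asked, and still so for the second after the job is handed in, with the robot touching nothing.
It also fails if it takes over 53 s, if anything falls off the work surface, if the arm or the gripper's body presses on something with over 40 N, if the wrist force passes 120 N, or if a joint passes its speed limit or range.

ROBOT

A 6-joint arm with a two-finger parallel gripper is mounted at the origin on the work surface. World frame = base frame: x ahead of the robot, y to its left, z up, the work surface at z = 0. Lengths are in m, angles in rad, forces in N, time in s.
With the tool pointing down it reaches from about 0.275 to 0.875 m from the base axis. Payload 12.5 kg.
Tool frame: the origin (TCP) lies between the finger pads; the fingertips stand 25 mm ahead of it and the grasp point (between the pads) lies 6 mm ahead of it; x points along the fingers, y is the direction in which the jaws open and shut, and the axes are right-handed (so a half turn about x gives the same grasp; the last joint's range is limited). The gripper opens to 85 mm and grips with 20 to 120 N. Pads are 22 mm wide; open, the fingers measure 114 mm over their backs; the gripper's body (76 mm by 85 mm) begins 54 mm behind the grasp point. The pads swing forward as they close: fully open they stand 13 mm farther back than shut.
Start: joints at [1.022, 0.351, 1.652, -0, 1.139, -0.085], TCP at [0.246, 0.492, 0.224] pointing down, gripper open.
Joint ranges: [-2.75, 2.75], [-0.79, 2.1], [0.01, 2.65], [-1.57, 4.71], [0.07, 3.14], [-2.87, 2.87]. Speed limits (rad/s): [2.22, 2.22, 2.79, 3.14, 3.14, 3.14].

INTERFACE

Orientations are given as a 3x3 rotation matrix whose columns are the frame's x, y, z axes.
In Python, from workcell import ctrl, get_image, camera_model, nets gives the robot as it stands. The module is installed in compiled form; this text tells all that it offers.
- The arm moves only by the tool move_arm, never from a script. Its argument "motion" is a list of rows, each a list of 3 entries, a list of its own where there are three numbers: the turn, a rotation vector about the tool's x, y, z in degrees, then the shift along the tool's x, y, z in mm, then the finger opening in mm, from 0 to 85.4. A call has 1 to 12 rows; each row is the pose to reach, as a shift and turn from the pose commanded when the call began, along the tool's axes at that moment; what a row does not reach only later rows make up. A row lasts 1/12 s, in which the tool goes at most 41.7 mm and 7.16 degrees, less where a joint would pass 70% of its speed; a pose out of reach is approached as far as the arm can. A call with a gripper value outside its range is refused whole. The fingers move at their own pace and stop on an object; "newtons" is the grip in N (left out, the last holds). Time passes only in rows, so rows that repeat a pose let the fingers close. It gives the time, the measured TCP pose, the force and the opening at its end, in the units of the state.
- ctrl.read_state(): the state, without advancing time (a new reading comes with each control period).
- get_image(name): name is "side" or "top"; returns (picture, depth): 400x640x3 uint8, blue, green, red; 400x640 float32, m along the optical axis (not along the pixel's ray), 0 where there is no reading.
- camera_model(name): a dict with "fovy" (degrees; the focal length in pixels is half the picture's height over the tangent of half this angle, whatever the lens; pixels are square), "cx", "cy" (the principal point, pixels), "world_from_camera" (4x4, takes a point from camera to world coordinates). Camera axes: x right, y up, looking along -z (the intrinsics and any distortion apply to the point x, -y, -z); pixel columns grow to the right and rows downward; lengths in m; the calibration is good to about 2 mm. A picture is of the moment at which its call begins. camera_model takes no time and is no camera call.
- ctrl.close_job(): hands the job in, once; it reports no verdict.
Trained networks look in the newest picture that a camera, given by its name, has taken for a name from the list of things; names that differ only in an ending like _2 or _b are one class to them, and where a whole thing is asked for, a point or a joint stands for the part that bears it (a point fixed in the world has none). Each returns a list of dicts, best first, with "p" (0 to 1); they miss things now and then, are a little off and sometimes report something else, mostly with a low value. They report only what shows in the picture. A call takes as long as a camera call.
- nets.boxes_of(camera, name): "box" ([centre column, centre row, width, height] in pixels, round what is visible of it).
- nets.place_of(camera, name): "centre" ([column, row] in pixels: a listed point, or the origin of a listed thing).
The state is a dict: "clock": time; "joint_pos": joint angles; "dq": joint speeds; "effort": joint torques, N m; "tool_pos": TCP position; "eef_rot": TCP orientation; "force": force on the tool from outside, world axes, zero at the start; "wrist_torque": the same for the moment, N m; "opening": opening from 0.0 (shut) to 1.0 (fully open).
Only numpy, scipy, OpenCV 4.12 (cv2) and the standard library are available. Lean on these libraries where they do the work, as an engineer would, in place of code of your own. Each camera call takes 0.05 s, during which the arm holds its last target.

## Working session

There is one attempt and no reset: what is moved stays moved. The work goes in short steps, Python scripts to look and compute and a tool call to move; the robot and the scene stay as the last step left them, time stands still between calls to the robot, and variables do not carry over. Pictures are saved under pics/ and viewed, and the job is handed in when it is done.

Besides the shell and the picture viewer there is one more tool, called after "Request:" by a JSON object that holds its "method" and its "body", one argument or row to a line. move_arm: Moves the arm, as the interface text tells. Its arguments: {"type":"object","properties":{"motion":{"type":"array"},"newtons":{"type":"number"}},"required":["motion"]}

```bash
mkdir -p pics; cat > h.py <<'E'
import numpy as np, cv2
from workcell import ctrl, get_image, camera_model, nets
def ray(cam,uv):
    m=camera_model(cam); f=200/np.tan(np.radians(m["fovy"])/2)
    d=np.array([(uv[0]-m["cx"])/f,-(uv[1]-m["cy"])/f,-1.]); T=np.array(m["world_from_camera"])
    return T[:3,3],T[:3,:3]@d
def at_z(cam,uv,z):
    o,d=ray(cam,uv); return o+d*(z-o[2])/d[2]
def at_d(cam,uv,dep):
    o,d=ray(cam,uv); return o+d*dep
def proj(cam,p):
    m=camera_model(cam); f=200/np.tan(np.radians(m["fovy"])/2);T=np.array(m["world_from_camera"])
    c=T[:3,:3].T@(np.array(p)-T[:3,3]); return np.array([m["cx"]+f*c[0]/-c[2], m["cy"]-f*c[1]/-c[2]])
E
python3 - <<'E'
from h import *
np.set_printoptions(precision=4,suppress=True)
for c in("top","side"):
    im,d=get_image(c); cv2.imwrite(f"pics/{c}0.png",im); np.save(f"{c}0.npy",d)
    m=camera_model(c); print(c,m)
    for n in("pivot","opening","cover_arm","lock_top","bin","rib_open","vial_a","saline","tape","cup","jar"):
        r=nets.place_of(c,n)[:2]
        for q in r:
            u,v=q["centre"]; ui,vi=int(round(u)),int(round(v))
            dd=d[min(max(vi,0),399),min(max(ui,0),639)]
            print(n,round(q["p"],2),np.round([u,v],1),at_d(c,(u,v),dd))
s=ctrl.read_state(); print(s)
E
```

```text
top {'fovy': 55.80227523412178, 'cx': 323.3952136733876, 'cy': 205.4308083222485, 'world_from_camera': array([[ 0.0291,  0.9877, -0.1537,  0.4425],
       [-0.9993,  0.0248, -0.0297,  0.0392],
       [-0.0255,  0.1544,  0.9877,  0.9646],
       [ 0.    ,  0.    ,  0.    ,  1.    ]])}
pivot 0.7 [290.7 199.3] [0.5745 0.1313 0.1885]
opening 0.81 [322.3 216.5] [0.5473 0.066  0.13  ]
cover_arm 0.92 [318.2 179.4] [0.619  0.0752 0.1858]
lock_top 0.51 [241.6 218.5] [0.5333 0.236  0.1721]
bin 0.73 [295.8 212.1] [0.5532 0.1236 0.1487]
rib_open 0.55 [310.7 182.8] [0.6111 0.0908 0.1866]
rib_open 0.3 [385.4 212.7] [ 0.5696 -0.0837  0.0575]
vial_a 0.66 [232.4 265.2] [0.4337 0.2816 0.0496]
vial_a 0.57 [281.9 270.2] [0.4249 0.1655 0.0203]
saline 0.75 [224.6 173.7] [0.6608 0.3187 0.0418]
saline 0.43 [311.4 181.1] [0.615  0.0895 0.1856]
tape 0.86 [376.7 261.4] [ 0.4534 -0.0703 -0.0013]
cup 0.76 [297.3 281.7] [0.3974 0.1277 0.0041]
jar 0.74 [385.6 218.6] [ 0.5553 -0.0842  0.0578]
side {'fovy': 51.02579311177735, 'cx': 317.94863828297446, 'cy': 200.29134316394445, 'world_from_camera': array([[-0.995 ,  
[... 587 characters left out ...]
0.9] [0.6689 0.3639 0.0525]
tape 0.52 [364.1 208.9] [0.4643 0.0711 0.1503]
tape 0.16 [284.5 190.5] [0.6242 0.0746 0.1868]
cup 0.96 [391.3 279.6] [0.3939 0.1467 0.0239]
{'clock': 1.2, 'joint_pos': array([ 1.0224,  0.3507,  1.6518, -0.    ,  1.1391, -0.0846]), 'dq': array([-0.0009,  0.0013,  0.0002,  0.0015,  0.0014,  0.0001]), 'effort': array([ -0.0012, -50.6021, -29.1655,  -0.0001,   0.0005,  -0.0001]), 'tool_pos': array([0.246 , 0.4919, 0.2241]), 'eef_rot': array([[ 0.    ,  0.4473,  0.8944],
       [-0.    ,  0.8944, -0.4473],
       [-1.    , -0.    ,  0.    ]]), 'force': array([ 0.3218,  0.5988, -0.3036]), 'wrist_torque': array([-0.0363,  0.0433, -0.0004]), 'opening': 0.9963710677252814}
```

View pics/top0.png

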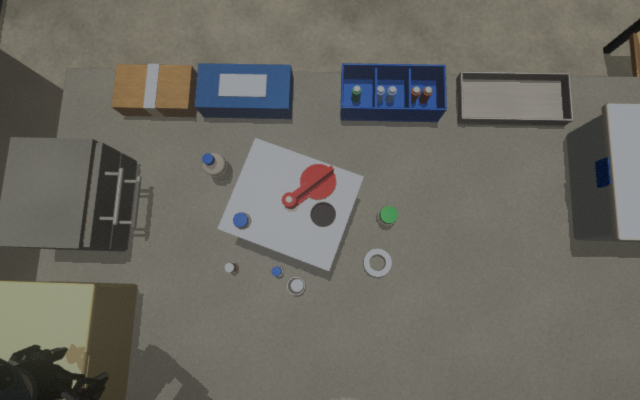

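View pics/side0.png

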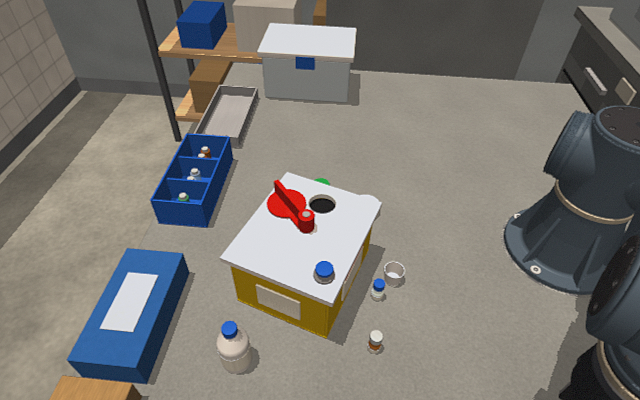

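Both pictures show the bin mid-scene. In the top view the hub is at (290,200), the arm points to (333,168), the opening is at (323,215) and the blue pin is at (241,219). Next I'll fit the pose precisely.

```bash
cat >> h.py <<'E'
from scipy.optimize import least_squares
def cloud(c,im,d):
    m=camera_model(c); f=200/np.tan(np.radians(m["fovy"])/2)
    v,u=np.mgrid[0:400,0:640]; T=np.array(m["world_from_camera"])
    P=np.stack([(u-m["cx"])/f*d,-(v-m["cy"])/f*d,-d],-1)@T[:3,:3].T+T[:3,3]
    return P
def analyse(c,im,d,verbose=True):
    P=cloud(c,im,d); hsv=cv2.cvtColor(im,cv2.COLOR_BGR2HSV); H,S,V=[hsv[...,i].astype(int) for i in range(3)]
    roi=(abs(P[...,0]-.57)<.22)&(abs(P[...,1]-.13)<.22)
    out={}
    white=roi&(abs(P[...,2]-.15)<.004)&(S<60)
    red=roi&((H<8)|(H>172))&(S>150)&(V>60)&(P[...,2]>.145)
    blue=roi&(H>100)&(H<130)&(S>120)&(P[...,2]>.155)&(P[...,2]<.18)
    # lid outline: white+red+everything on lid
    lid=(roi&(P[...,2]>.143)&(P[...,2]<.153)).astype(np.uint8)
    q=P[...,:2][lid>0].astype(np.float32)
    out['rect']=cv2.minAreaRect(q*1000)
    rt=red&(P[...,2]>.182)
    out['ribtop']=P[rt]; out['plate']=P[red&(abs(P[...,2]-.157)<.004)]
    out['lock']=np.median(P[blue],0) if blue.sum() else None; out['lockmean']=P[blue].mean(0) if blue.sum() else None
    out['lockn']=blue.sum()
    return out
E
python3 - <<'E'
from h import *
np.set_printoptions(precision=4,suppress=True)
for c in("top","side"):
    im=cv2.imread(f"pics/{c}0.png"); d=np.load(f"{c}0.npy")
    o=analyse(c,im,d); print(c,o['rect'],o['lock'],o['lockmean'],o['lockn'])
    r=o['ribtop']; print(len(r),r.mean(0)); 
    l=cv2.fitLine(r[:,:2].astype(np.float32),cv2.DIST_HUBER,0,1e-5,1e-5).ravel(); print('line',l,np.degrees(np.arctan2(l[1],l[0])))
    p=o['plate']; print('plate',len(p),cv2.minEnclosingCircle((p[:,:2]*1000).astype(np.float32)),p.mean(0))
    # dark opening
    P=cloud(c,im,d); g=im.max(2)
    near=np.hypot(P[...,0]-.547,P[...,1]-.06)<.06
    m=(near&(g<60)).astype(np.uint8)
    n,lab,st,ce=cv2.connectedComponentsWithStats(m); k=1+st[1:,4].argmax(); print('open',st[k],ce[k],at_z(c,ce[k],.15))
E
python3 - <<'E'
import cv2
t=cv2.imread('pics/top0.png')[120:290,190:410];cv2.imwrite('pics/topcrop0.png',cv2.resize(t,None,fx=3.4,fy=3.4,interpolation=2))
E
```

```text
top ((575.311279296875, 135.85142517089844), (260.50115966796875, 220.56826782226562), 71.09468078613281) [0.5313 0.2398 0.1716] [0.5312 0.2397 0.1714] 146
23 [0.6293 0.0572 0.2201]
line [0.9968 0.0799 0.6204 0.0541] 4.5816607
plate 65 ((634.5545043945312, 72.93281555175781), 31.659276962280273) [0.6442 0.0732 0.1562]
open [320 203  11   4  16] [324.5625 204.0625] [0.5723 0.0613 0.15  ]
side ((575.4682006835938, 134.77027893066406), (262.9373779296875, 221.4435272216797), 71.01746368408203) [0.5313 0.2424 0.1712] [0.5312 0.2417 0.1711] 234
363 [0.5994 0.1078 0.1865]
line [ 0.6173 -0.7867  0.5994  0.1078] -51.87978
plate 634 ((608.9563598632812, 98.9020004272461), 65.34969329833984) [0.6206 0.0882 0.1568]
open [310 199  25  14 273] [321.7582 205.1172] [0.55   0.0701 0.15  ]
```

View pics/topcrop0.png

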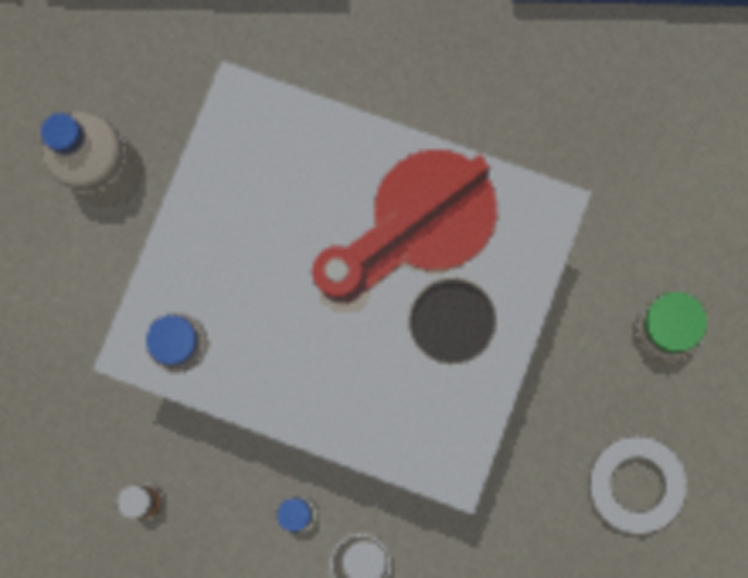

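```bash
cat >> h.py <<'E'
PIV=np.array([.5753,.1353]); A0=-108.95
def tgt(a,off,r=.085,z=.192):
    f=np.radians(A0+a); u=np.array([np.cos(f),np.sin(f)]); n=np.array([-u[1],u[0]])
    p=PIV+r*u+off*n; return [p[0],p[1],z],A0+a+90
def row(T):
    p,yaw=T; s=ctrl.read_state(); R=np.array(s['eef_rot']); sh=R.T@(np.array(p)-s['tool_pos'])*1000
    y=np.degrees(np.arctan2(R[1,2],R[0,2])); t=-(yaw-y); t=(t+180)%360-180
    print('turn x %.1f shift'%t,np.round(sh,1), 'world',np.round(p,4),yaw)
E
python3 -c "
from h import *
row(tgt(58.5,.036,z=.26))
row(tgt(58.5,.036))"
```

```text
turn x -66.1 shift [ -35.9 -173.1  546.3] world [0.6572 0.0927 0.26  ] 39.55
turn x -66.1 shift [  32.1 -173.1  546.3] world [0.6572 0.0927 0.192 ] 39.55
```

Request:
{"method": "move_arm", "body": {
  "motion": [
    [[0,0,0],[-36,0,0],0],
    [[-7,0,0],[-36,-12,36],0],
    [[-14,0,0],[-36,-24,72],0],
    [[-21,0,0],[-36,-36,108],0],
    [[-28,0,0],[-36,-48,144],0],
    [[-35,0,0],[-36,-60,180],0],
    [[-42,0,0],[-36,-72,216],0],
    [[-49,0,0],[-36,-84,252],0],
    [[-56,0,0],[-36,-96,288],0],
    [[-63,0,0],[-36,-108,324],0],
    [[-66,0,0],[-36,-120,360],0],
    [[-66,0,0],[-36,-131,396],0]
  ],
  "newtons": 40
}}

```text
clock: 2.2
tool_pos: [0.5425, 0.1961, 0.2603]
eef_rot: [[0.0, -0.641, 0.768], [0.0, 0.768, 0.641], [-1.0, 0.0, 0.0]]
force: [0.6, 1.4, -0.2]
opening: -0.002
```

```bash
python3 -c "
from h import *
row(tgt(58.5,.036,z=.26))
row(tgt(58.5,.036))"
```

```text
turn x 0.3 shift [   0.2 -152.8   21.8] world [0.6572 0.0927 0.26  ] 39.55
turn x 0.3 shift [  68.2 -152.8   21.7] world [0.6572 0.0927 0.192 ] 39.55
```

Request:
{"method": "move_arm", "body": {
  "motion": [
    [[0,0,0],[0,-38,6],0],
    [[0,0,0],[0,-76,12],0],
    [[0,0,0],[0,-114,18],0],
    [[0,0,0],[0,-153,22],0],
    [[0,0,0],[0,-153,22],0],
    [[0,0,0],[0,-153,22],0]
  ]
}}

```text
clock: 2.7
tool_pos: [0.6564, 0.0919, 0.2592]
eef_rot: [[-0.001, -0.633, 0.774], [-0.0, 0.774, 0.633], [-1.0, 0.001, -0.001]]
force: [-0.6, 1.1, 0.5]
opening: 0.001
```

```bash
python3 -c "
from h import *
row(tgt(58.5,.036))
for c in('top','side'):
    im,d=get_image(c)
    u=proj(c,[.575,.135,.17]).astype(int); t=im[u[1]-95:u[1]+95,u[0]-125:u[0]+125]; cv2.imwrite(f'pics/{c}1.png',cv2.resize(t,None,fx=3,fy=3,interpolation=2))
"
```

```text
turn x -0.3 shift [67.2  0.1  1.2] world [0.6572 0.0927 0.192 ] 39.55
```

View pics/side1.png

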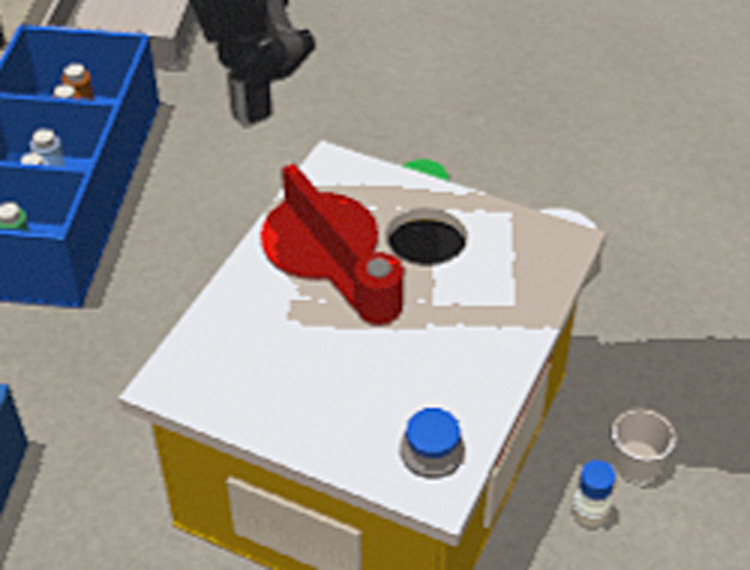

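View pics/top1.png

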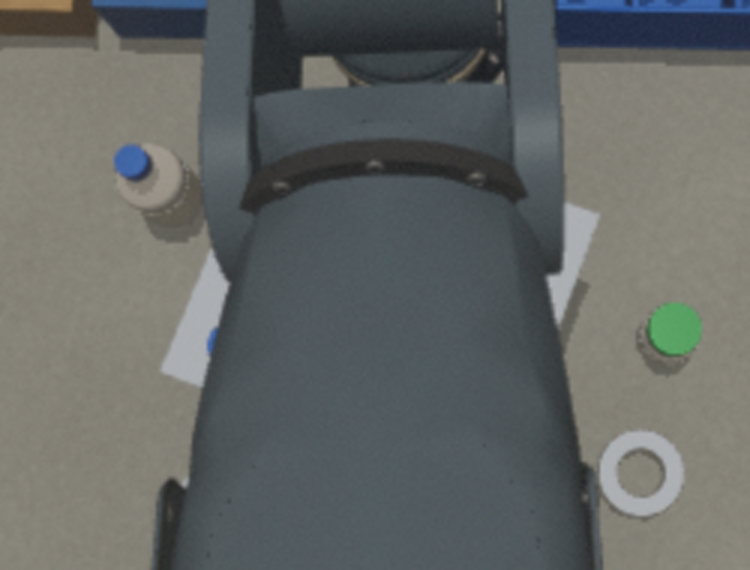

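The side view shows the shut fingertips at about crop (255,115), above and beyond the open side of the rib. The arm blocks the top view. Descending beside the rib.

Request:
{"method": "move_arm", "body": {
  "motion": [
    [[0,0,0],[25,0,1],0],
    [[0,0,0],[50,0,1],0],
    [[0,0,0],[67,0,1],0],
    [[0,0,0],[67,0,1],0],
    [[0,0,0],[67,0,1],0]
  ]
}}

```text
clock: 3.22
tool_pos: [0.6558, 0.095, 0.1933]
eef_rot: [[-0.001, -0.636, 0.772], [0.0, 0.772, 0.636], [-1.0, 0.001, -0.001]]
force: [-0.4, -0.1, 0.3]
opening: -0.0
```

```bash
python3 -c "
from h import *
for a in (54,48,42,36,30,24,18,12,6,3): row(tgt(a,.016))
for c in('side',):
    im,d=get_image(c)
    u=proj(c,[.575,.135,.17]).astype(int); t=im[u[1]-95:u[1]+95,u[0]-125:u[0]+125]; cv2.imwrite(f'pics/{c}2.png',cv2.resize(t,None,fx=3,fy=3,interpolation=2))
"
```

```text
turn x 4.5 shift [  1.3  -3.7 -27.2] world [0.6372 0.0749 0.192 ] 35.05
turn x 10.5 shift [  1.3  -4.2 -36.2] world [0.6306 0.0688 0.192 ] 29.049999999999997
turn x 16.5 shift [  1.3  -3.8 -45.2] world [0.6233 0.0634 0.192 ] 23.049999999999997
turn x 22.5 shift [  1.3  -2.4 -54.2] world [0.6155 0.0587 0.192 ] 17.049999999999997
turn x 28.5 shift [  1.4  -0.1 -62.9] world [0.6073 0.0549 0.192 ] 11.049999999999997
turn x 34.5 shift [  1.4   3.1 -71.4] world [0.5987 0.052  0.192 ] 5.049999999999997
turn x 40.5 shift [  1.4   7.2 -79.5] world [0.5899 0.05   0.192 ] -0.9500000000000028
turn x 46.5 shift [  1.4  12.1 -87.1] world [0.5809 0.049  0.192 ] -6.950000000000003
turn x 52.5 shift [  1.4  17.8 -94.2] world [0.5718 0.0489 0.192 ] -12.950000000000003
turn x 55.5 shift [  1.4  20.9 -97.5] world [0.5673 0.0492 0.192 ] -15.950000000000003
```

View pics/side2.png

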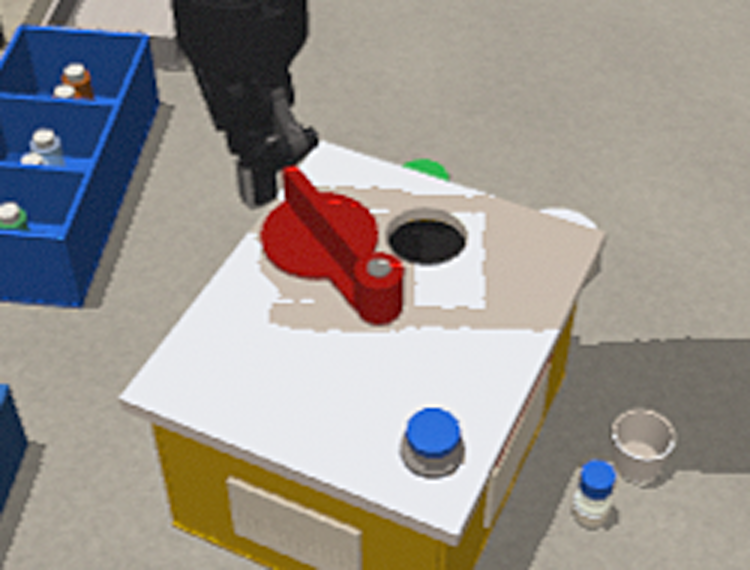

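```bash
python3 -c "
from h import *
s=ctrl.read_state(); p=np.array(s['tool_pos']);print(p)
u=proj('side',[.575,.135,.17]).astype(int); o=u-[125,95]
for nm,q in (('tip',p-[0,0,.025]),('tcp',p),('ribend',[*(PIV+.115*np.array([np.cos(np.radians(-50.5)),np.sin(np.radians(-50.5))])),.187]),('hub',[*PIV,.188])): print(nm,(proj('side',q)-o)*3)
"
```

```text
[0.65653769 0.09488307 0.19448826]
tip [260.81495646 232.78114171]
tcp [258.18037797 205.30396351]
ribend [284.19408652 164.82962993]
hub [376.4355595  268.51858319]
```

```bash
python3 -c "
from h import *
np.set_printoptions(precision=3,suppress=True)
im,d=get_image('side');P=cloud('side',im,d)
u=proj('side',[.575,.135,.17]).astype(int); o=u-[125,95]
for r in range(40,80,3):
    v=o[1]+r
    print(r*3,[ (int(3*(c)),P[v,o[0]+c].tolist(), im[v,o[0]+c].tolist()) for c in (82,86,90)])
" | sed 's/\([0-9]\.[0-9]\{3\}\)[0-9]*/\1/g'
```

```text
120 [(246, [0.653, 0.117, 0.284], [33, 30, 29]), (258, [0.643, 0.125, 0.292], [32, 24, 28]), (270, [0.639, 0.115, 0.284], [37, 34, 33])]
129 [(246, [0.655, 0.111, 0.273], [38, 35, 34]), (258, [0.649, 0.107, 0.269], [41, 41, 43]), (270, [0.637, 0.125, 0.286], [37, 39, 38])]
138 [(246, [0.655, 0.113, 0.267], [33, 29, 33]), (258, [0.653, 0.090, 0.247], [34, 32, 31]), (270, [0.635, 0.135, 0.288], [92, 92, 97])]
147 [(246, [0.655, 0.113, 0.260], [33, 33, 32]), (258, [0.650, 0.106, 0.254], [41, 39, 39]), (270, [0.633, 0.145, 0.290], [31, 28, 28])]
156 [(246, [0.656, 0.112, 0.251], [33, 36, 35]), (258, [0.644, 0.129, 0.268], [35, 35, 33]), (270, [0.634, 0.142, 0.281], [33, 34, 29])]
165 [(246, [0.657, 0.111, 0.244], [44, 42, 44]), (258, [0.645, 0.130, 0.261], [30, 30, 28]), (270, [0.635, 0.141, 0.273], [30, 27, 28])]
174 [(246, [0.659, 0.105, 0.230], [104, 110, 115]), (258, [0.646, 0.126, 0.251], [30, 28, 27]), (270, [0.645, 0.100, 0.228], [30, 27, 27])]
183 [(246, [0.660, 0.105, 0.223], [104, 109, 113]), (258, [0.651, 0.108, 0.227], [29, 32, 30]), (270, [0.645, 0.103, 0.223], [28, 27, 29])
[... 166 characters left out ...]
, 0.209], [90, 94, 98]), (258, [0.653, 0.108, 0.211], [49, 52, 52]), (270, [0.698, -0.108, 0.000], [161, 176, 184])]
210 [(246, [0.716, -0.093, 0.001], [157, 171, 175]), (258, [0.706, -0.096, 0.000], [158, 170, 177]), (270, [0.657, 0.058, 0.155], [85, 93, 169])]
219 [(246, [0.714, -0.084, 3.686e-05], [150, 160, 169]), (258, [0.665, 0.062, 0.149], [175, 188, 197]), (270, [0.655, 0.069, 0.157], [22, 30, 162])]
228 [(246, [0.712, -0.073, 0.000], [152, 166, 171]), (258, [0.664, 0.071, 0.150], [160, 173, 196]), (270, [0.654, 0.076, 0.155], [15, 23, 160])]
237 [(246, [0.670, 0.083, 0.152], [241, 237, 234]), (258, [0.661, 0.085, 0.155], [130, 144, 177]), (270, [0.652, 0.086, 0.157], [18, 24, 161])]
```

Request:
{"method": "move_arm", "body": {
  "motion": [
    [[0,0,0],[4,0,0],0],
    [[0,0,0],[8,0,0],0],
    [[0,0,0],[8,0,0],0],
    [[0,0,0],[8,0,0],0]
  ]
}}

```text
clock: 3.65
tool_pos: [0.6564, 0.094, 0.1851]
eef_rot: [[-0.0, -0.635, 0.772], [-0.0, 0.772, 0.635], [-1.0, 0.0, -0.0]]
force: [-0.5, 0.7, -0.4]
opening: 0.001
```

```bash
cat >> h.py <<'E'
def snap(name,c='side'):
    im,d=get_image(c); u=proj(c,[.575,.135,.17]).astype(int); o=u-[125,95]; t=im[o[1]:o[1]+190,o[0]:o[0]+250]
    cv2.imwrite(f'pics/{name}.png',cv2.resize(t,None,fx=3,fy=3,interpolation=2)); return im,d
def tipz(im,d,c='side'):
    P=cloud(c,im,d); s=ctrl.read_state(); p=np.array(s['tool_pos'])
    m=(np.hypot(P[...,0]-p[0],P[...,1]-p[1])<.035)&(P[...,2]>.16)&(im.max(2)-im.min(2)<25)&(im.max(2)<140)
    q=P[m]; print('tool',p,'low z',np.percentile(q[:,2],[0,1,3,10]),'mean low',q[q[:,2]<np.percentile(q[:,2],3)+.02].mean(0))
E
python3 -c "
from h import *
im,d=snap('side3'); tipz(im,d); print(ctrl.read_state()['force'])
"
```

```text
tool [0.65652936 0.09400022 0.18519742] low z [0.19194894 0.20124051 0.20761215 0.23815322] mean low [0.65595063 0.10391826 0.21149266]
[ 0.2447459  -0.92431863  0.24920091]
```

View pics/side3.png

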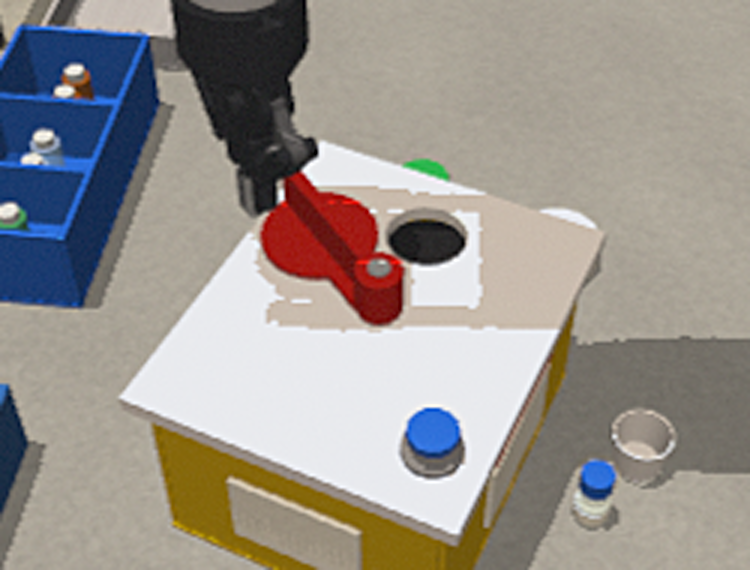

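The picture shows the fingertips at crop (258,212), z about 0.198 by depth. That is higher than the stated 25 mm ahead of the TCP would put them. I'll go down in guarded steps and trust the camera and the force reading.

Request:
{"method": "move_arm", "body": {
  "motion": [
    [[0,0,0],[5,0,0],0],
    [[0,0,0],[10,0,0],0],
    [[0,0,0],[10,0,0],0],
    [[0,0,0],[10,0,0],0]
  ]
}}

```text
clock: 4.03
tool_pos: [0.6563, 0.094, 0.1745]
eef_rot: [[-0.001, -0.635, 0.772], [-0.0, 0.772, 0.635], [-1.0, 0.001, -0.001]]
force: [-0.1, -0.7, 0.1]
opening: 0.005
```

```bash
python3 -c "
from h import *
im,d=snap('side4'); tipz(im,d); print(ctrl.read_state()['force'])
"
```

```text
tool [0.65645399 0.09401218 0.17486682] low z [0.18357024 0.19143312 0.19703912 0.22844847] mean low [0.65599917 0.10370471 0.20077779]
[ 0.88945554  0.21871643 -0.4432324 ]
```

View pics/side4.png

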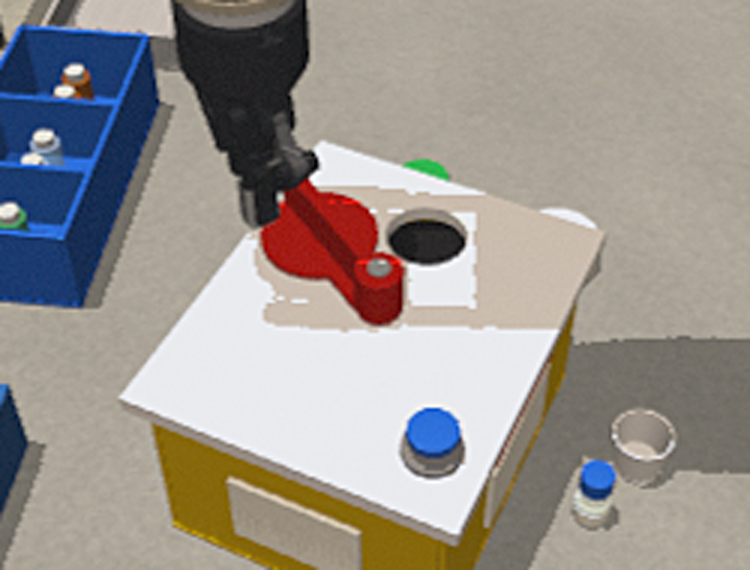

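```bash
python3 -c "
from h import *
np.set_printoptions(precision=1,suppress=True)
im,d=get_image('side'); P=cloud('side',im,d); s=ctrl.read_state(); p=np.array(s['tool_pos']); R=np.array(s['eef_rot'])
q=(P-p)@R*1000
m=(abs(q[...,1])<70)&(abs(q[...,2])<70)&(q[...,0]<5)&(im.max(2).astype(int)-im.min(2)<25)&(im.max(2)<140)&(P[...,2]>.165)
q=q[m]
for a in range(-5,-110,-6):
    k=q[(q[:,0]<=a+6)&(q[:,0]>a)]
    if len(k): print('x',a,len(k),'y',np.percentile(k[:,1],[2,50,98]),'z',np.percentile(k[:,2],[2,50,98]))
"
```

```text
x -11 2 y [5.1 5.3 5.5] z [6.2 7.3 8.4]
x -17 15 y [-1.   5.6 11.6] z [-2.8 10.1 12.5]
x -23 28 y [-1.2 10.5 13.1] z [-10.    3.8  11.8]
x -29 31 y [-1.7 11.1 14.4] z [-3.9  6.9 12.7]
x -35 24 y [-2.  11.6 13.7] z [-4.1  6.9 12.3]
x -41 19 y [-4.4  5.9 13.1] z [-3.9 10.1 12.5]
x -47 5 y [-4.2  1.4  7.5] z [10.9 12.  13. ]
x -53 16 y [-11.7  -2.9  14. ] z [-4.7 12.7 14.7]
x -59 52 y [-31.9   8.7  31.4] z [-6.3 12.3 14.7]
x -65 32 y [-30.8  13.2  38. ] z [-2.5 12.9 14.2]
x -71 38 y [-40.3  14.7  42.8] z [-3.  12.7 15.1]
x -77 59 y [-42.4  14.6  46.2] z [-4.2 12.6 18.1]
x -83 55 y [-49.6  11.2  52.2] z [-3.  13.6 18.1]
x -89 58 y [-49.7  16.2  57.3] z [-2.7 12.8 18.4]
x -95 75 y [-15.3  36.7  61. ] z [-9.5 12.5 18.5]
x -101 120 y [-10.6  54.9  61.6] z [-9.9  7.3 20.4]
x -107 95 y [-13.5  32.7  57.2] z [-3.4 11.4 20.9]
```

The whole gripper sits about 37 mm higher than the reported TCP suggests; xy agrees. So tip z ≈ reported z + 12 mm. I want the tip at about 0.168, so another 19 mm down.

Request:
{"method": "move_arm", "body": {
  "motion": [
    [[0,0,0],[6,0,0],0],
    [[0,0,0],[12,0,0],0],
    [[0,0,0],[18,0,0],0],
    [[0,0,0],[18,0,0],0],
    [[0,0,0],[18,0,0],0]
  ]
}}

```text
clock: 4.55
tool_pos: [0.6562, 0.094, 0.1564]
eef_rot: [[-0.001, -0.635, 0.772], [-0.0, 0.772, 0.635], [-1.0, 0.001, -0.001]]
force: [-0.8, -0.2, 0.4]
opening: -0.0
```

```bash
python3 -c "
from h import *
im,d=snap('side5'); tipz(im,d); print(ctrl.read_state()['force'])
for a in (54,48,42,36,30,24,18,12,6,3): row(tgt(a,.016,z=.157))
"
```

```text
tool [0.65645618 0.09401667 0.15691013] low z [0.16279333 0.17397265 0.18126824 0.21198258] mean low [0.65629483 0.10398719 0.18337502]
[-0.96823349 -0.49183742  0.16254857]
turn x 4.4 shift [ -0.1  -2.5 -27. ] world [0.6372 0.0749 0.157 ] 35.05
turn x 10.4 shift [ -0.1  -3.1 -36. ] world [0.6306 0.0688 0.157 ] 29.049999999999997
turn x 16.4 shift [ -0.1  -2.6 -45.1] world [0.6233 0.0634 0.157 ] 23.049999999999997
turn x 22.4 shift [ -0.1  -1.3 -54. ] world [0.6155 0.0587 0.157 ] 17.049999999999997
turn x 28.4 shift [ -0.1   1.  -62.8] world [0.6073 0.0549 0.157 ] 11.049999999999997
turn x 34.4 shift [ -0.1   4.2 -71.3] world [0.5987 0.052  0.157 ] 5.049999999999997
turn x 40.4 shift [ -0.1   8.3 -79.3] world [0.5899 0.05   0.157 ] -0.9500000000000028
turn x 46.4 shift [ -0.1  13.2 -87. ] world [0.5809 0.049  0.157 ] -6.950000000000003
turn x 52.4 shift [ -0.1  18.9 -94. ] world [0.5718 0.0489 0.157 ] -12.950000000000003
turn x 55.4 shift [ -0.1  22.  -97.3] world [0.5673 0.0492 0.157 ] -15.950000000000003
```

View pics/side5.png

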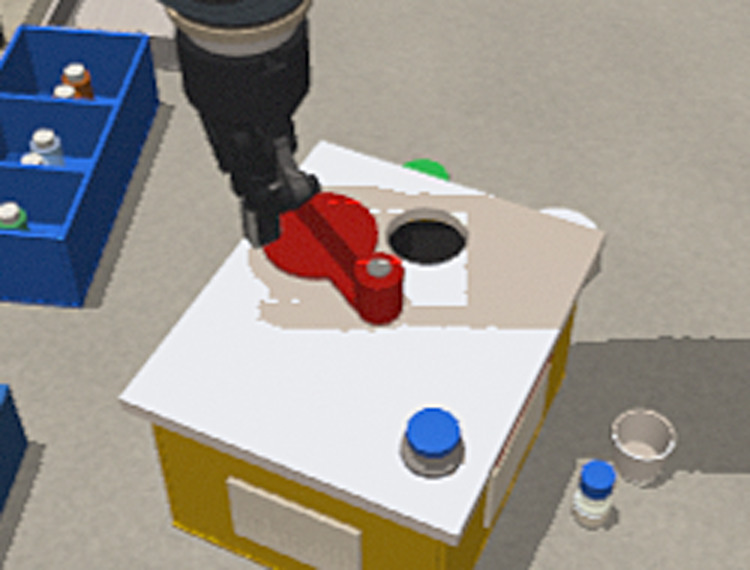

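Tip is now at the right height beside the rib, crop (262,243). Pushing the first half, turning with the rib.

Request:
{"method": "move_arm", "body": {
  "motion": [
    [[2,0,0],[0,-1,-14],0],
    [[4,0,0],[0,-2,-27],0],
    [[10,0,0],[0,-3,-36],0],
    [[16,0,0],[0,-3,-45],0],
    [[22,0,0],[0,-1,-54],0],
    [[28,0,0],[0,1,-63],0],
    [[28,0,0],[0,1,-63],0],
    [[28,0,0],[0,1,-63],0]
  ]
}}

```text
clock: 5.27
tool_pos: [0.6074, 0.0548, 0.1576]
eef_rot: [[0.001, -0.201, 0.98], [0.0, 0.98, 0.201], [-1.0, -0.0, 0.001]]
force: [-0.2, 0.3, -0.4]
opening: 0.001
```

```bash
python3 -c "
from h import *
im,d=snap('side6'); print(ctrl.read_state()['force'])
o=analyse('side',im,d); print(o['rect'],o['lockmean'])
for a in (24,18,12,6,3,0): row(tgt(a,.016,z=.157))
"
```

```text
[-0.54640862  0.81201941  0.00908678]
((575.8782958984375, 135.001708984375), (262.7855224609375, 221.49246215820312), 71.17382049560547) [0.53119776 0.24170978 0.17109746]
turn x 6.6 shift [ 0.4 -1.  -9.3] world [0.5987 0.052  0.157 ] 5.049999999999997
turn x 12.6 shift [  0.4  -1.2 -18.4] world [0.5899 0.05   0.157 ] -0.9500000000000028
turn x 18.6 shift [  0.4  -0.4 -27.4] world [0.5809 0.049  0.157 ] -6.950000000000003
turn x 24.6 shift [  0.4   1.3 -36.3] world [0.5718 0.0489 0.157 ] -12.950000000000003
turn x 27.6 shift [  0.4   2.5 -40.6] world [0.5673 0.0492 0.157 ] -15.950000000000003
turn x 30.6 shift [  0.4   3.9 -44.9] world [0.5628 0.0497 0.157 ] -18.950000000000003
```

View pics/side6.png

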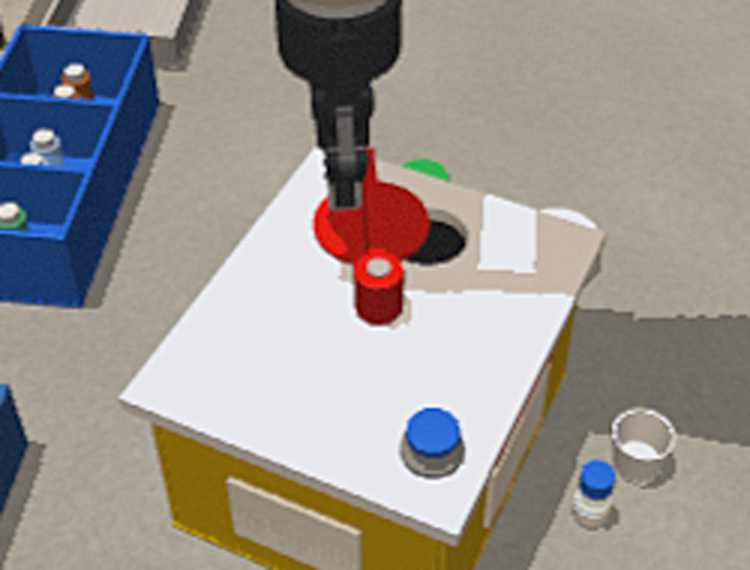

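The cover follows: rib at crop (370,150–240), finger on its left face, bin unmoved. Continuing to about 4° short.

Request:
{"method": "move_arm", "body": {
  "motion": [
    [[6,0,0],[0,-1,-9],0],
    [[12,0,0],[0,-1,-18],0],
    [[18,0,0],[0,0,-27],0],
    [[24,0,0],[0,1,-36],0],
    [[27,0,0],[0,2,-39],0],
    [[27,0,0],[0,2,-39],0],
    [[27,0,0],[0,2,-39],0]
  ]
}}

```text
clock: 5.9
tool_pos: [0.569, 0.0492, 0.1572]
eef_rot: [[0.0, 0.265, 0.964], [0.0, 0.964, -0.265], [-1.0, 0.0, 0.0]]
force: [-0.1, -0.4, -0.3]
opening: -0.004
```

```bash
cat >> h.py <<'E'
def cover_angle(im,d,c='side'):
    P=cloud(c,im,d); b=im.astype(int)
    red=(b[...,2]>80)&(b[...,1]<70)&(b[...,0]<70)&(abs(P[...,0]-.57)<.2)&(abs(P[...,1]-.13)<.2)
    r=P[red&(abs(P[...,2]-.187)<.003)]; r=r[np.hypot(*(r[:,:2]-PIV).T)>.022]
    v=r[:,:2]-PIV; an=np.degrees(np.arctan2(v[:,1],v[:,0]))-A0
    print('ribtop n',len(r),'angle med',np.median(an),'far', np.median(an[np.hypot(*v.T)>.06]))
    q=P[red&(abs(P[...,2]-.157)<.003)][:,:2].astype(float)
    for _ in range(2):
        pass
    # fit plate centre: outer edge points via convex hull, radius 40
    h=cv2.convexHull((q*1000).astype(np.float32)).reshape(-1,2)
    f=lambda x: np.hypot(h[:,0]-x[0],h[:,1]-x[1])-40
    x=least_squares(f,h.mean(0),loss='soft_l1',f_scale=1).x/1000
    w=x-PIV; print('plate centre',x,'r',np.hypot(*w),'angle',np.degrees(np.arctan2(w[1],w[0]))-A0,len(q))
E
python3 -c "
from h import *
im,d=snap('side7'); cover_angle(im,d)
o=analyse('side',im,d); print(o['rect'],o['lockmean'])
for a in (3,2,1,0): row(tgt(a,.016,z=.157))
"
```

```text
ribtop n 171 angle med 4.024919392894674 far 3.8735995885966474
plate centre [0.55997279 0.08952566] r 0.048272290378228964 angle 0.43724517327898127 589
((575.739990234375, 134.6317596435547), (262.82080078125, 221.47479248046875), 71.19366455078125) [0.53115226 0.24166073 0.17114786]
turn x 0.6 shift [ 0.2 -0.5 -1.7] world [0.5673 0.0492 0.157 ] -15.950000000000003
turn x 1.6 shift [ 0.2 -0.7 -3.2] world [0.5658 0.0493 0.157 ] -16.950000000000003
turn x 2.6 shift [ 0.2 -1.  -4.6] world [0.5643 0.0495 0.157 ] -17.950000000000003
turn x 3.6 shift [ 0.2 -1.2 -6.1] world [0.5628 0.0497 0.157 ] -18.950000000000003
```

View pics/side7.png

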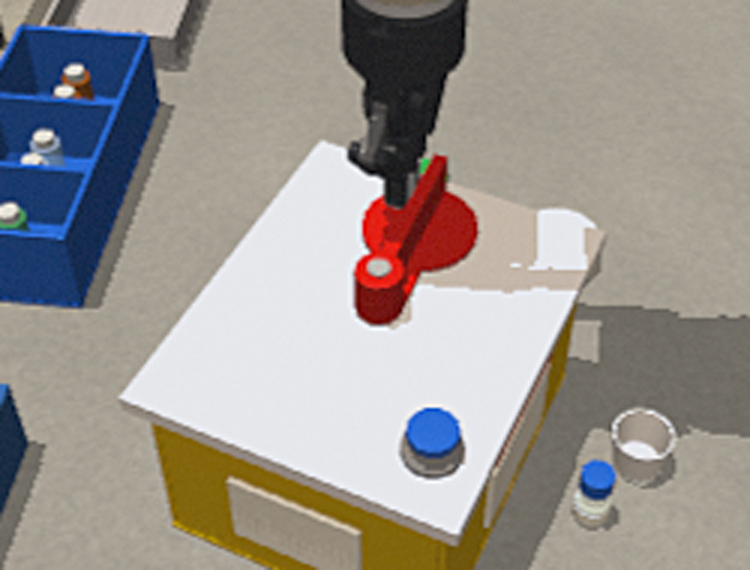

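Rib at about 3.9° by measurement, as expected. The last push closes it.

Request:
{"method": "move_arm", "body": {
  "motion": [
    [[2,0,0],[0,-1,-3],0],
    [[3.6,0,0],[0,-1,-6],0],
    [[3.6,0,0],[0,-1,-6],0],
    [[3.6,0,0],[0,-1,-6],0]
  ]
}}

```text
clock: 6.28
tool_pos: [0.5628, 0.0498, 0.1571]
eef_rot: [[-0.0, 0.326, 0.945], [0.0, 0.945, -0.326], [-1.0, 0.0, -0.0]]
force: [0.8, -0.5, 0.2]
opening: -0.002
```

```bash
python3 -c "
from h import *
im,d=snap('side8'); cover_angle(im,d)
o=analyse('side',im,d); print(o['rect'],o['lockmean'])
"
```

```text
ribtop n 175 angle med 0.2480978734666195 far 0.29632955803685945
plate centre [0.55229518 0.07215575] r 0.06720429844185413 angle -1.0677778456971083 589
((575.6123657226562, 135.18360900878906), (262.9276428222656, 221.85499572753906), 71.428955078125) [0.53107953 0.24153149 0.17111877]
```

Request:
{"method": "move_arm", "body": {
  "motion": [
    [[0,0,0],[0,0,8],0],
    [[0,0,0],[0,0,15],0],
    [[0,0,0],[-20,0,15],0],
    [[0,0,0],[-55,0,15],0],
    [[0,0,0],[-80,0,15],0],
    [[0,0,0],[-80,0,15],0]
  ]
}}

```text
clock: 6.83
tool_pos: [0.5795, 0.0445, 0.2424]
eef_rot: [[0.008, 0.328, 0.945], [-0.0, 0.945, -0.328], [-1.0, 0.003, 0.008]]
force: [0.8, 0.2, -0.5]
opening: 0.003
```

```bash
python3 -c "
from h import *
row(([.532,.240,.232],-18.95))
im,d=snap('side9'); cover_angle(im,d)
"
```

```text
turn x -0.2 shift [  10.   169.1 -109.1] world [0.532 0.24  0.232] -18.95
ribtop n 178 angle med 0.1457594692941413 far 0.07808441479872386
plate centre [0.55301964 0.06930061] r 0.06965869444256129 angle 0.2961190889694052 634
```

View pics/side9.png

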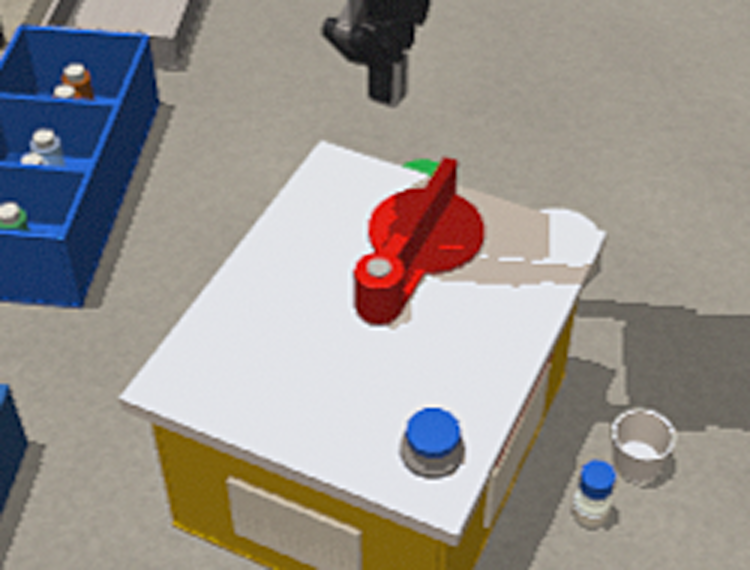

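Cover measured at 0.1–0.3°, opening fully hidden. Moving above the blue pin at crop (432,432).

Request:
{"method": "move_arm", "body": {
  "motion": [
    [[0,0,0],[0,28,-18],0],
    [[0,0,0],[0,56,-36],0],
    [[0,0,0],[0,84,-54],0],
    [[0,0,0],[0,112,-72],0],
    [[0,0,0],[0,140,-90],0],
    [[0,0,0],[0,169,-109],0],
    [[0,0,0],[0,169,-109],0],
    [[0,0,0],[0,169,-109],0]
  ]
}}

```text
clock: 7.55
tool_pos: [0.5289, 0.2414, 0.2359]
eef_rot: [[-0.001, 0.326, 0.946], [-0.001, 0.946, -0.326], [-1.0, -0.001, -0.001]]
force: [0.3, 0.3, -0.3]
opening: 0.001
```

```bash
python3 -c "
from h import *
row(([.532,.240,.170],-18.95))
im,d=snap('side10'); tipz(im,d);cover_angle(im,d); snap('top10','top')
"
```

```text
turn x -0.1 shift [65.9 -0.2  3.5] world [0.532 0.24  0.17 ] -18.95
tool [0.52921386 0.24028784 0.23610065] low z [0.16469498 0.25299783 0.26077831 0.29643871] mean low [0.52741065 0.25030978 0.25718214]
ribtop n 3 angle med 11.612371201297037 far nan
plate centre [0.58141349 0.10354238] r 0.03234070629431944 angle 29.84640397975498 93
  return _methods._mean(a, axis=axis, dtype=dtype,
  ret = ret.dtype.type(ret / rcount)
```

View pics/side10.png

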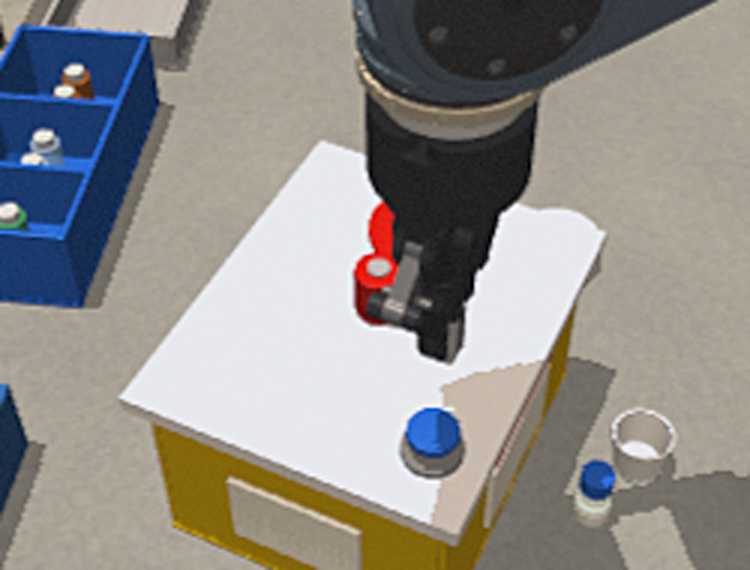

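View pics/top10.png

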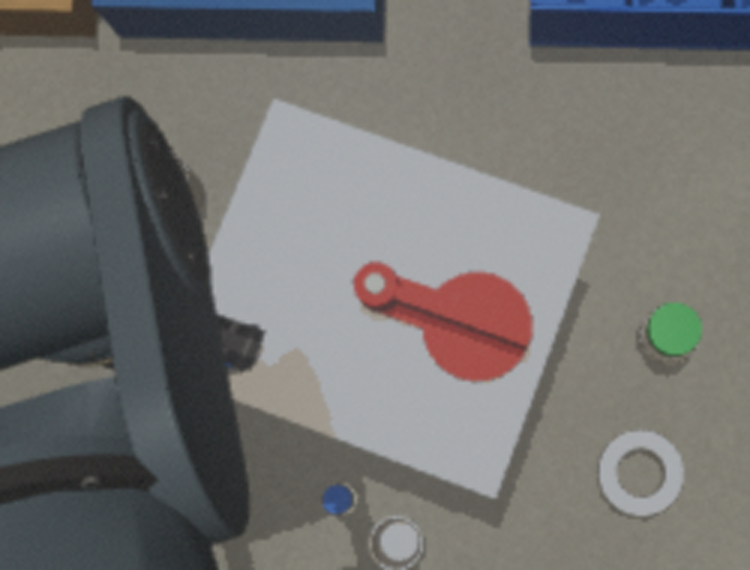

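The top view confirms the cover lies parallel to the lid's long edges, with its plate at crop (478,325) hiding the opening. Going down onto the pin.

Request:
{"method": "move_arm", "body": {
  "motion": [
    [[0,0,0],[20,0,3],0],
    [[0,0,0],[45,0,3],0],
    [[0,0,0],[66,0,3],0],
    [[0,0,0],[66,0,3],0],
    [[0,0,0],[66,0,3],0]
  ]
}}

```text
clock: 8.07
tool_pos: [0.5322, 0.2381, 0.1706]
eef_rot: [[-0.002, 0.33, 0.944], [-0.001, 0.944, -0.33], [-1.0, -0.001, -0.001]]
force: [-0.4, 0.8, 0.3]
opening: -0.002
```

```bash
python3 -c "
from h import *
row(([.532,.240,.150],-18.95))
im,d=snap('side11'); tipz(im,d)
"
```

```text
turn x -0.3 shift [20.6  1.8 -0.8] world [0.532 0.24  0.15 ] -18.95
tool [0.53276882 0.23849202 0.17184163] low z [0.16398361 0.1883652  0.19842965 0.23974906] mean low [0.5289677  0.24631672 0.19391729]
```

View pics/side11.png

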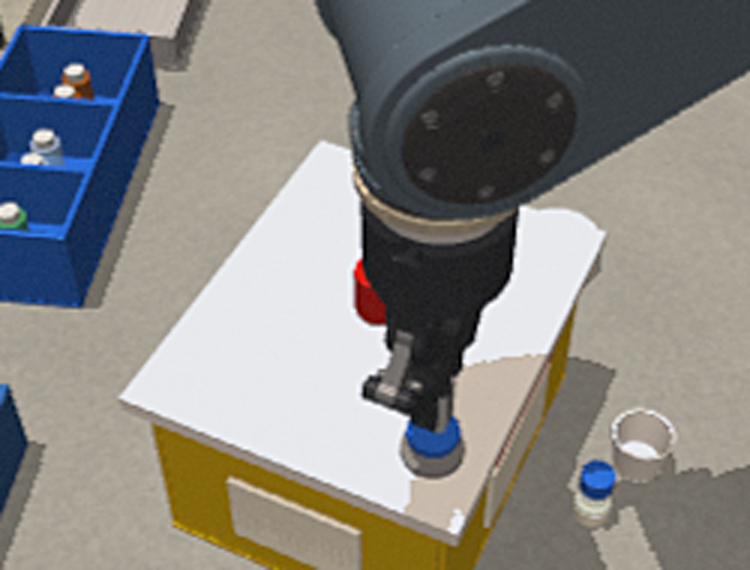

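The tip stands just above the blue head at crop (435,425). Pressing gently.

Request:
{"method": "move_arm", "body": {
  "motion": [
    [[0,0,0],[5,1,0],0],
    [[0,0,0],[10,1,0],0],
    [[0,0,0],[12,1,0],0],
    [[0,0,0],[14,1,0],0],
    [[0,0,0],[14,1,0],0]
  ]
}}

```text
clock: 8.53
tool_pos: [0.5326, 0.2402, 0.1572]
eef_rot: [[0.001, 0.328, 0.945], [0.0, 0.945, -0.328], [-1.0, 0.0, 0.0]]
force: [1.4, 1.6, 1.8]
opening: 0.003
```

Request:
{"method": "move_arm", "body": {
  "motion": [
    [[0,0,0],[1,0,0],0],
    [[0,0,0],[2,0,0],0],
    [[0,0,0],[3,0,0],0],
    [[0,0,0],[3,0,0],0]
  ]
}}

```text
clock: 8.87
tool_pos: [0.5326, 0.2402, 0.1548]
eef_rot: [[0.001, 0.328, 0.945], [0.0, 0.945, -0.328], [-1.0, 0.0, 0.001]]
force: [0.6, -0.8, 8.1]
opening: 0.003
```

```bash
cat >> h.py <<'E'
def lockz(im,d,c='side'):
    P=cloud(c,im,d); b=im.astype(int)
    m=(b[...,0]>100)&(b[...,0]-b[...,2]>60)&(np.hypot(P[...,0]-.532,P[...,1]-.24)<.03)&(P[...,2]>.15)
    q=P[m]; print('lock n',len(q),'z pct',np.percentile(q[:,2],[5,25,50,75,95]))
E
python3 -c "
from h import *
im,d=snap('side12'); lockz(im,d); print(ctrl.read_state()['force'],ctrl.read_state()['tool_pos'])
"
```

```text
lock n 96 z pct [0.15762949 0.16036456 0.16123227 0.16193708 0.1630765 ]
[-1.24121435 -0.43321175  8.59327162] [0.53264611 0.24020672 0.15481629]
```

View pics/side12.png

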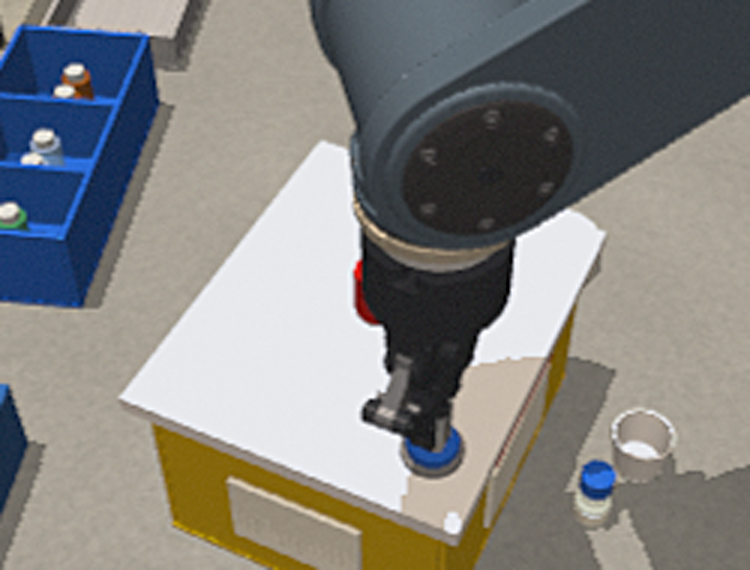

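The head is now at z ≈ 0.1615, on the collar, with 8.6 N reaction. One slightly firmer press to be sure it is seated.

Request:
{"method": "move_arm", "body": {
  "motion": [
    [[0,0,0],[1,0,0],0],
    [[0,0,0],[2,0,0],0],
    [[0,0,0],[2,0,0],0],
    [[0,0,0],[2,0,0],0]
  ]
}}

```text
clock: 9.25
tool_pos: [0.5328, 0.2403, 0.1546]
eef_rot: [[0.002, 0.328, 0.945], [0.001, 0.945, -0.328], [-1.0, 0.001, 0.002]]
force: [-6.4, -2.7, 25.6]
opening: -0.001
```

Request:
{"method": "move_arm", "body": {
  "motion": [
    [[0,0,0],[-20,0,0],0],
    [[0,0,0],[-60,0,0],0],
    [[0,0,0],[-100,0,0],0],
    [[0,0,0],[-110,20,-35],0],
    [[0,0,0],[-110,40,-70],0],
    [[0,0,0],[-110,60,-105],0],
    [[0,0,0],[-110,80,-140],0],
    [[0,0,0],[-110,100,-175],0],
    [[0,0,0],[-110,120,-210],0],
    [[0,0,0],[-110,120,-210],0],
    [[0,0,0],[-110,120,-210],0]
  ]
}}

```text
clock: 10.17
tool_pos: [0.3718, 0.4234, 0.2616]
eef_rot: [[-0.001, 0.325, 0.946], [-0.001, 0.946, -0.325], [-1.0, -0.001, -0.001]]
force: [0.5, -0.1, -0.1]
opening: -0.004
```

```bash
python3 -c "
from h import *
im,d=snap('side13'); lockz(im,d); cover_angle(im,d); print(analyse('side',im,d)['rect'])
im,d=snap('top13','top'); lockz(im,d,'top'); cover_angle(im,d,'top'); print(analyse('top',im,d)['rect'])
print(ctrl.read_state()['force'],ctrl.read_state()['tool_pos'])
"
```

```text
lock n 224 z pct [0.15920042 0.16057894 0.16140157 0.16214603 0.16305621]
ribtop n 177 angle med 0.2562560935189566 far 0.2562560935189566
plate centre [0.55309975 0.07381817] r 0.06536716401122576 angle -0.9039616541085422 637
((575.6177978515625, 134.39675903320312), (263.84112548828125, 221.55947875976562), 71.1491928100586)
lock n 142 z pct [0.15889629 0.16048408 0.1613595  0.16206325 0.16371792]
ribtop n 45 angle med -2.86896588692602 far -2.456104813185476
plate centre [0.54965148 0.06940283] r 0.07071268052341724 angle -2.317001822074829 188
((575.3206787109375, 135.8678741455078), (260.5113525390625, 220.56573486328125), 71.14856719970703)
[ 0.92635797 -0.7983853  -0.33452215] [0.37361889 0.42189144 0.26173468]
```

View pics/side13.png

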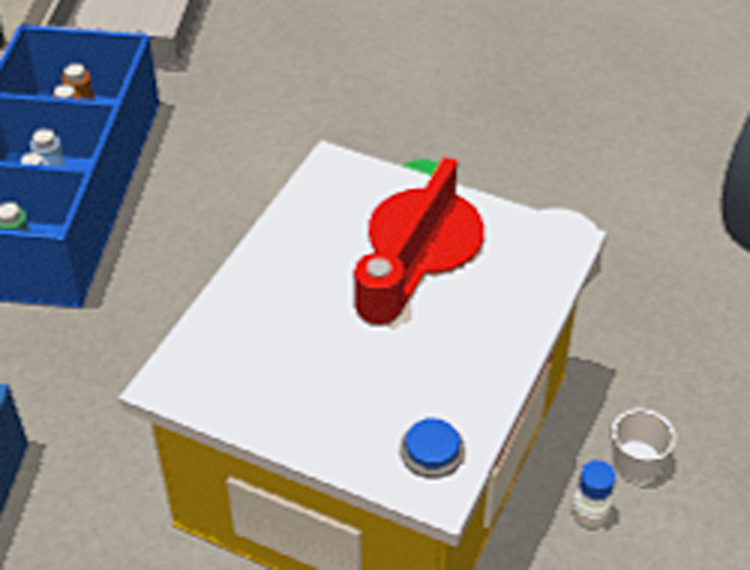

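View pics/top13.png

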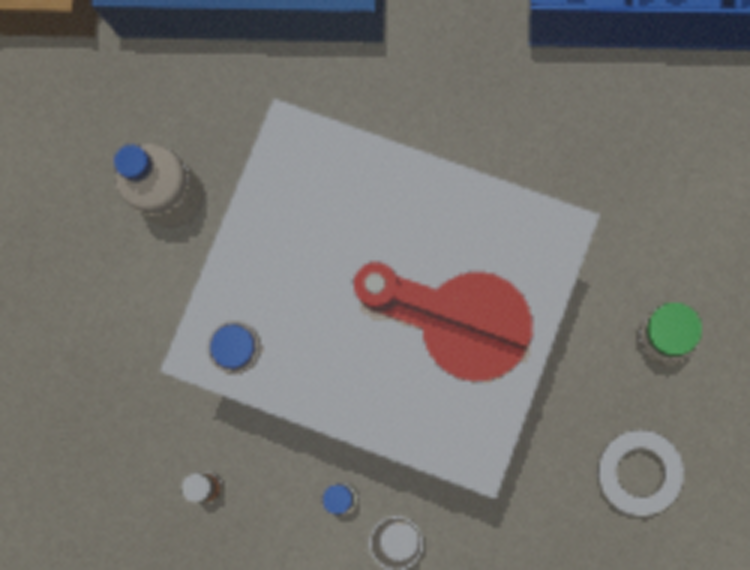

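```bash
python3 -c "
from h import *
print(ctrl.close_job())"
```

```text
the job is handed in; nothing more can be done
None
```

The sharps bin is closed and the job is handed in. I pushed the red cover shut by its arm's open-side face with the closed fingertips, never pinching it. I backed off and checked the cover before pressing the blue pin down to its collar, then moved clear.

**Last checks before handing in, about 10 s on the clock:**
- **Cover:** the side camera puts it at +0.3° from centre and the top camera at about −2.4°. They disagree by about 2.7°. Both are well inside the ±8.6° that hides the opening, and no opening shows in either view.
- **Lock pin:** the head is at z ≈ 0.161 m in both cameras, against 0.162 m for fully down. The pin pushed back with about 26 N on the final press.
- **Bin and surroundings:** the bin's measured pose changed by less than 1 mm and 0.2°. The things around it stand where they did in the pictures.
- **Robot:** the force reading is near zero and the gripper is clear of everything.

**Tip height disagreed with the description:** the fingertips sat about 37 mm higher than the reported TCP and the stated 25 mm offset imply. I set heights from the camera depth and force readings instead.

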